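# Make up two glaze-trial kits on their boards

## Robot

A 6-joint arm with a two-finger parallel gripper is mounted at the origin on the work surface. World frame = base frame: x ahead of the robot, y to its left, z up, the work surface at z = 0. Lengths are in mm, angles in rad, forces in N, time in s.
With the tool pointing down it reaches from about 300 to 775 mm from the base axis. Payload 14.6 kg.
Tool frame: the origin (TCP) lies between the finger pads; the fingertips stand 11 mm ahead of it and the grasp point (between the pads) lies 8 mm behind it; z points along the fingers, y is the line along which they close (so a half turn about z gives the same grasp; the last joint's range is limited). The gripper opens to 94 mm and grips with 3 to 60 N. Pads are 16 mm wide; open, the fingers measure 119 mm over their backs; the gripper's body (75 mm by 177 mm) begins 78 mm behind the grasp point.
Start: joints at [1.256, 0.3, 1.521, -0, 1.321, -0.067], TCP at [134.897, 533.19, 216.446] pointing down, gripper open.
Joint ranges: [-3.03, 3.03], [-0.79, 2.21], [0.23, 2.52], [-1.04, 4.18], [0, 3.07], [-2.55, 2.55]. Speed limits (rad/s): [2.22, 2.22, 2.57, 3.14, 3.14, 3.14].

## Interface

Orientations are given as [roll, pitch, yaw] about the fixed x, y, z axes, in that order (R = Rz(yaw) Ry(pitch) Rx(roll)).
In Python, from cell import manip gives the robot as it stands. The module is installed in compiled form; this text tells all that it offers.
- The arm moves only by the tool arm_command, never from a script. Its argument "rows" is one flat list of numbers, 5 for each row, row after row: the shift along the world's x, y, z in mm, then the turn about the world's z in degrees, then the finger opening in mm, from 0 to 94. In form: [dx, dy, dz, twist, jaw, dx, dy, dz, twist, jaw, ...]. A call has 1 to 5 rows; each row shifts and turns the commanded pose from where the row before left it; what a row does not reach is not made up. A row lasts 1/8 s, in which the tool goes at most 62.5 mm and 10.7 degrees, less where a joint would pass 70% of its speed; a pose out of reach is approached as far as the arm can. A call is refused whole if a number of a shift passes 62.5 or a number of a turn 10.7, either way. A call with a gripper value outside its range is refused whole. The fingers move at their own pace and stop on an object; "newtons" is the grip in N (left out, the last holds). Time passes only in rows, so rows that do not move let the fingers close. It gives the time, the measured TCP pose, the force and the opening at its end, in the units of the state.
- manip.read_state(): the state, without advancing time (a new reading comes with each control period).
- manip.camera(name): name is "side" or "top" or "wrist"; returns a dict with "image" (384x512x3 uint8, blue, green, red), "z_map" (384x512 float32, mm along the optical axis (not along the pixel's ray), 0 where there is no reading), "fx", "fy", "cx", "cy" (pixels), "D" ([k1, k2, p1, p2, k3] as OpenCV has them; the pictures are not rectified), "pose" (4x4, takes a point from camera to world coordinates). Camera axes: x right, y down, z forward; pixel columns grow to the right and rows downward; lengths in mm; the calibration is good to about 2 mm. A picture is of the moment at which its call begins.
- manip.sign_off(): hands the job in, once; it reports no verdict.
The state is a dict: "clock": time; "joints": joint angles; "qd": joint speeds; "effort": joint torques, N m; "eef_pos": TCP position; "eef_rot": TCP orientation; "wrist_force": force on the tool from outside, world axes, zero at the start; "moment": the same for the moment, N m; "finger_gap": finger opening in mm.
Only numpy, scipy, OpenCV 4.12 (cv2) and the standard library are available. Lean on these libraries where they do the work, as an engineer would, in place of code of your own. Each camera call takes 0.05 s, during which the arm holds its last target. There are 200 camera calls.

## Task

Make up the two glaze-trial kits: on the blue-edged board the white cup and the yellow-capped jar; on the green-edged board the terracotta cup, the red-capped jar and the white test tile. Stand each piece upright inside the painted outline of its kind (large circle for a cup, small circle for a jar, rectangle for the tile, its upright wall running along the board; the blue board's rectangle stays empty), setting it down gently rather than dropping it. Leave the black-capped jar standing where it is, and let go of everything.

Things in the scene. Friction and masses are not known exactly. Their poses are not given: they have to be found in the camera images.
- cup_white_mid (a point): White bisque handleless cup, loose, standing mouth up: outside diameter 60 mm, 60 mm tall, wall 4 mm, straight sides above a slightly narrower foot, about 0.12 kg. This point is its centre, half-way up (30 mm above its underside); z up.
- cup_terracotta_mid (a point): Orange-brown terracotta handleless cup, loose, standing mouth up: outside diameter 60 mm, 60 mm tall, wall 4 mm, straight sides above a slightly narrower foot, about 0.12 kg. This point is its centre, half-way up (30 mm above its underside); z up.
- jar_yellow_mid (a point): White round glaze sample jar with a yellow screw cap, loose, upright: diameter 44 mm (body and cap alike), 70 mm tall, the cap being the top 18 mm, about 0.11 kg. This point is its centre, half-way up (35 mm above its underside); z up.
- jar_red_mid (a point): White round glaze sample jar with a red screw cap, loose, upright: diameter 44 mm (body and cap alike), 70 mm tall, the cap being the top 18 mm, about 0.11 kg. This point is its centre, half-way up (35 mm above its underside); z up.
- jar_black_mid (a point): White round glaze sample jar with a black screw cap, loose, upright: diameter 44 mm (body and cap alike), 70 mm tall, the cap being the top 18 mm, about 0.11 kg. This point is its centre, half-way up (35 mm above its underside); z up. It belongs to neither kit and stays where it is.
- tile_mid (a point): White ceramic test tile like an upside-down T, loose, on its foot: foot 60 mm (x) by 40 mm (y), 8 mm thick; from its middle rises a wall 8 mm thick (y), 54 mm wide (x), up to 76 mm above the underside; about 0.10 kg. Pinch the wall across its thickness, above the foot. This point: its centre, half-way up (38 mm above the underside, inside the wall); x along the wall, z up.
- board_blue: Fixed plywood board with blue edge, 300 (x) x 110 (y) x 12 mm, flat on the bench, left or right. Origin: centre of underside; top at z = 12 mm. Blue outlines along its centre line (y = 0): big circle for a cup (inner diameter 80 mm) at x = -95 mm, the end nearer the robot; small circle for a jar (64 mm) at x = 0; rectangle for the tile (78 along x, 58 along y) at x = +95 mm. 
- board_green: Fixed plywood board with green edge, 300 (x) x 110 (y) x 12 mm, flat on the bench, left or right. Origin: centre of underside; top at z = 12 mm. Green outlines along its centre line (y = 0): big circle for a cup (inner diameter 80 mm) at x = -95 mm, the end nearer the robot; small circle for a jar (64 mm) at x = 0; rectangle for the tile (78 along x, 58 along y) at x = +95 mm. 
There are look-alikes about, which are no part of the job. What is shaped like the part that bears cup_terracotta_mid but purple is not meant.

How it is judged:
By the outcome, as a careful person would: the job done as asked, in the order asked, and still so for the second after the job is handed in, with the robot touching nothing.
It also fails if it takes over 128 s, if anything falls off the work surface, if the arm or the gripper's body presses on something with over 40 N, if the wrist force passes 120 N, or if a joint passes its speed limit or range.

## Working session

There is one attempt and no reset: what is moved stays moved. The work goes in short steps, Python scripts to look and compute and a tool call to move; the robot and the scene stay as the last step left them, time stands still between calls to the robot, and variables do not carry over. Pictures are saved under pics/ and viewed, on a budget of 14 in all, crops included, one or two more only if the job needs it, and the job is handed in when it is done.

Besides the shell and the picture viewer there is one more tool, called after ">>>" by a JSON object that holds its "method" and its "body". arm_command: Moves the arm, as the interface text tells. Its arguments: {"type":"object","properties":{"rows":{"type":"array","items":{"type":"number"}},"newtons":{"type":"number"}},"required":["rows"]}

```bash
mkdir -p pics
cat > h.py <<'E'
import numpy as np, cv2
from cell import manip
def cam(n,save=None):
    c=manip.camera(n)
    if save: cv2.imwrite('pics/'+save,c['image'])
    c['K']=np.array([[c['fx'],0,c['cx']],[0,c['fy'],c['cy']],[0,0,1.]]); c['pose']=np.array(c['pose']); c['D']=np.array(c['D'],float)
    return c
def ray(c,uv,z):
    p=cv2.undistortPoints(np.float64(uv).reshape(-1,1,2),c['K'],c['D']).reshape(-1,2)
    d=np.c_[p,np.ones(len(p))]@c['pose'][:3,:3].T; o=c['pose'][:3,3]
    return o+d*((z-o[2])/d[:,2])[:,None]
def world(c):
    "HxWx3 world points from z_map"
    h,w=c['z_map'].shape; u,v=np.meshgrid(np.arange(w),np.arange(h))
    p=cv2.undistortPoints(np.float64(np.dstack([u,v])).reshape(-1,1,2),c['K'],c['D']).reshape(-1,2)
    P=np.c_[p,np.ones(len(p))]*c['z_map'].reshape(-1,1)
    return (P@c['pose'][:3,:3].T+c['pose'][:3,3]).reshape(h,w,3)
E
python3 - <<'E'
from h import *
for n in ['top','side']:
    c=cam(n,n+'0.png'); print(n,c['pose'].round(3).tolist(),c['fx'],c['D'])
a=cv2.imread('pics/top0.png')
s=manip.read_state(); print(s)
E
```

```text
top [[-0.025, -0.98, 0.196, 364.19], [-1.0, 0.025, -0.001, 6.1], [-0.004, -0.196, -0.981, 1085.936], [0.0, 0.0, 0.0, 1.0]] 412.3061322031887 [-0.096167  0.        0.        0.        0.      ]
side [[0.93, -0.282, 0.234, 340.599], [-0.367, -0.724, 0.584, -558.954], [0.005, -0.629, -0.777, 776.966], [0.0, 0.0, 0.0, 1.0]] 456.02820690726867 [-0.15056382  0.          0.          0.          0.        ]
{'clock': 0.1, 'joints': array([ 1.25641611e+00,  3.00416855e-01,  1.52148242e+00, -1.55751909e-05,
        1.32070254e+00, -6.66383031e-02]), 'qd': array([ 0.00023741, -0.00253683, -0.00138139,  0.0001231 , -0.00026765,
       -0.00086828]), 'effort': array([ 1.73930071e-04, -5.32649374e+01, -3.53282189e+01,  7.09206867e-02,
        2.34274036e-02, -7.29376461e-05]), 'eef_pos': array([134.83027668, 533.00009612, 215.95781418]), 'eef_rot': array([-3.14058473e+00, -5.21457137e-05,  2.89385458e+00]), 'wrist_force': array([ 0.41912786,  0.27763757, -0.56815384]), 'moment': array([-0.01601659,  0.02793364,  0.04024897]), 'finger_gap': 94.25213010904555}
```

View pics/top0.png

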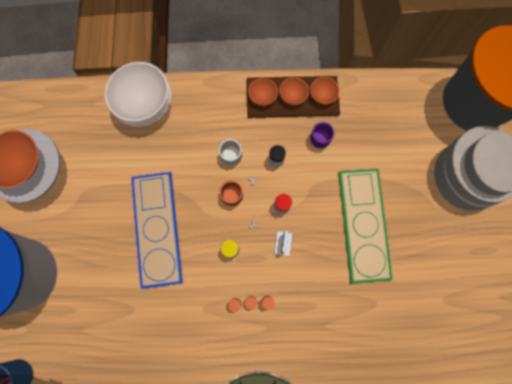

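View pics/side0.png

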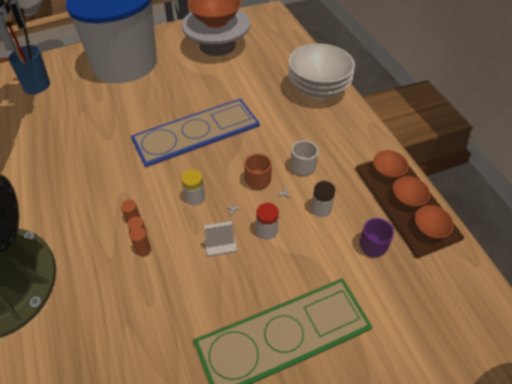

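The top view shows the blue board on the left (132–182, 172–287) and the green board on the right (340–390, 169–283). Pieces in it:
- White cup (230,152), terracotta cup (231,193), purple look-alike (321,134)
- Black jar (277,155), red jar (283,203), yellow jar (229,248)
- Tile (284,243)

Small stilts lie at (252,181) and (253,224), and small cones at y≈303.

```bash
cat > meas.py <<'E'
from h import *
c=cam('top'); W=world(c); im=c['image']; hsv=cv2.cvtColor(im,cv2.COLOR_BGR2HSV)
H,S,V=cv2.split(hsv)
roi=np.zeros(H.shape,np.uint8); roi[120:292,125:400]=1
z=W[...,2]
# objects by height
m=((z>30)&(z<100)&(roi>0)).astype(np.uint8)
n,l,st,ce=cv2.connectedComponentsWithStats(m)
for i in range(1,n):
    if st[i,4]<20: continue
    P=W[l==i]; top=np.percentile(P[:,2],90); Q=P[P[:,2]>top-8]
    (x0,y0),(x1,y1)=Q[:,:2].min(0),Q[:,:2].max(0)
    r=cv2.minAreaRect(np.float32(Q[:,:2]))
    px=np.median(im[l==i],0)
    print('obj',ce[i].round(1),'bgr',px,'ztop',top.round(1),'mid',((x0+x1)/2).round(1),((y0+y1)/2).round(1),'rect',np.round(r[1],1),round(r[2],1))
for nm,lo,hi,a,b in [('blue',100,130,125,190),('green',45,85,335,395)]:
    m=((H>=lo)&(H<=hi)&(S>70)&(roi>0)).astype(np.uint8); m[:,:a]=0; m[:,b:]=0
    k,h=cv2.findContours(m,cv2.RETR_CCOMP,cv2.CHAIN_APPROX_NONE)
    for q,hh in zip(k,h[0]):
        if cv2.contourArea(q)<150: continue
        w=ray(c,q.reshape(-1,2),12)[:,:2]; r=cv2.minAreaRect(np.float32(w))
        print(nm,'hole' if hh[3]>=0 else 'outer',np.round(r[0],1),np.round(r[1],1),round(r[2],1))
E
python3 meas.py
```

```text
obj [138.9 122.2] bgr [110. 118. 130.] ztop 80.8 mid 769.8 299.3 rect [61.6  8.3] 88.2
obj [322.2 133.3] bgr [86. 36. 75.] ztop 61.3 mid 733.5 -189.3 rect [55.4 59.5] 79.9
obj [230.2 150.7] bgr [128.5 135.5 147. ] ztop 61.8 mid 689.7 55.0 rect [57.5 58.9] 89.6
obj [276.9 154.3] bgr [43. 43. 46.] ztop 72.2 mid 675.5 -66.3 rect [41.3 42.2] 87.1
obj [230.9 191.9] bgr [ 47.  78. 146.] ztop 61.7 mid 578.8 54.1 rect [56.2 59.3] 87.8
obj [282.7 202.7] bgr [ 36.  43. 204.] ztop 72.3 mid 546.4 -76.5 rect [40.4 41.2] 88.2
obj [284.5 242. ] bgr [193.5 192.  195.5] ztop 77.4 mid 447.1 -77.2 rect [ 8.  52.4] 80.3
obj [229.5 248.5] bgr [ 20. 188. 213.] ztop 72.3 mid 433.9 59.6 rect [41.3 41.6] 42.9
blue outer [494.2 256. ] [297.2 108.9] 6.3
blue hole [494.8 257.2] [292.  101.9] 6.4
green outer [ 491.3 -294.2] [296.2 108.3] 2.5
green hole [ 491.8 -296.1] [291.9 102.5] 2.5
```

Run:
```python
from h import *
for n in ['top','side']:
    c=cam(n); W=world(c); v=c['z_map']>0
    m=(v&(W[...,2]>90)&(W[...,2]<700)).astype(np.uint8)
    k,l,st,ce=cv2.connectedComponentsWithStats(m)
    for i in range(1,k):
        if st[i,4]>60:
            P=W[l==i]; print(n,ce[i].round(),np.percentile(P,[1,50,99],axis=0).round().tolist())
```

```text
top [488.  77.] [[734.0, -652.0, 93.0], [817.0, -582.0, 216.0], [944.0, -538.0, 221.0]]
top [136.  64.] [[915.0, 259.0, 90.0], [928.0, 306.0, 92.0], [934.0, 347.0, 95.0]]
top [482. 165.] [[526.0, -637.0, 93.0], [612.0, -561.0, 156.0], [716.0, -502.0, 171.0]]
top [ 17. 158.] [[589.0, 529.0, 95.0], [672.0, 600.0, 110.0], [731.0, 644.0, 144.0]]
top [ 18. 273.] [[288.0, 505.0, 92.0], [381.0, 527.0, 206.0], [470.0, 571.0, 221.0]]
top [  9. 373.] [[121.0, 574.0, 90.0], [144.0, 582.0, 103.0], [163.0, 611.0, 112.0]]
side [16. 36.] [[81.0, 442.0, 91.0], [133.0, 580.0, 213.0], [163.0, 662.0, 341.0]]
side [112.  25.] [[275.0, 506.0, 92.0], [368.0, 531.0, 179.0], [478.0, 624.0, 221.0]]
side [214.  10.] [[590.0, 526.0, 95.0], [658.0, 614.0, 120.0], [728.0, 659.0, 144.0]]
side [295.  56.] [[767.0, 289.0, 90.0], [791.0, 354.0, 91.0], [849.0, 383.0, 94.0]]
side [334.  50.] [[857.0, 264.0, 90.0], [917.0, 347.0, 92.0], [933.0, 384.0, 95.0]]
side [329.  77.] [[770.0, 214.0, 90.0], [831.0, 230.0, 92.0], [916.0, 275.0, 95.0]]
side [  7. 224.] [[52.0, -81.0, 91.0], [110.0, -30.0, 196.0], [126.0, 23.0, 252.0]]
```

>>> {"method": "arm_command", "body": {"rows": [10, -50, 0, 0, 94, 20, -55, 0, 0, 94, 30, -50, 0, 0, 94, 45, -40, 0, 0, 94, 50, -35, 0, 0, 94], "newtons": 15}}

```text
clock: 0.88
eef_pos: [290.8, 301.8, 216.9]
eef_rot: [3.141, 0.001, 2.894]
wrist_force: [-0.1, 0.3, -0.2]
finger_gap: 93.7
```

>>> {"method": "arm_command", "body": {"rows": [50, -31, 0, 0, 94, 50, -31, 0, 0, 94, 50, -31, 0, 0, 94, 50, -31, 0, 0, 94, 50, -31, 0, 0, 94]}}

```text
clock: 1.5
eef_pos: [541.4, 146.9, 216.4]
eef_rot: [3.141, 0.0, 2.894]
wrist_force: [0.6, 0.2, -0.5]
finger_gap: 94.3
```

>>> {"method": "arm_command", "body": {"rows": [50, -31, -20, 0, 94, 50, -31, -20, 0, 94, 50, -31, -30, 0, 94, 0, 0, 0, 0, 94]}}

```text
clock: 2.0
eef_pos: [687.4, 54.3, 142.3]
eef_rot: [-3.139, -0.007, 2.891]
wrist_force: [-1.0, 1.1, -0.0]
finger_gap: 93.7
```

Run:
```python
from h import *
c=cam('wrist','w1.png'); print(c['pose'].round(2).tolist(), manip.read_state()['eef_pos'])
W=world(c); z=W[...,2]; m=((z>30)&(z<100)&(c['z_map']>0)).astype(np.uint8)
k,l,st,ce=cv2.connectedComponentsWithStats(m)
for i in range(1,k):
    if st[i,4]>200:
        P=W[l==i]; t=np.percentile(P[:,2],90); Q=P[P[:,2]>t-8]; print(ce[i].round(),t.round(1),Q[:,:2].min(0).round(1),Q[:,:2].max(0).round(1), ((Q[:,:2].min(0)+Q[:,:2].max(0))/2).round(1),np.median(c['image'][l==i],0))
```

```text
[[0.25, 0.93, 0.26, 609.0], [0.97, -0.24, -0.07, 73.87], [-0.0, 0.27, -0.96, 311.79], [0.0, 0.0, 0.0, 1.0]] [687.07904735  55.84690254 145.16803313]
[212.  54.] 61.2 [549.1  25. ] [608.4  84.3] [578.7  54.7] [ 68.  91. 135.]
[32. 65.] 71.5 [525.8 -91. ] [569.3 -54.4] [547.5 -72.7] [ 56.  62. 179.]
[257. 208.] 60.9 [659.4  25.8] [719.  85.] [689.2  55.4] [115. 122. 131.]
[106. 227.] 71.3 [654.1 -88. ] [696.9 -44.1] [675.5 -66. ] [55. 62. 72.]
[497. 274.] 55.7 [783.6 223.6] [813.3 249.5] [798.5 236.5] [ 93.  98. 104.]
[ 16. 286.] 49.6 [ 704.2 -180.3] [ 720.6 -161.9] [ 712.4 -171.1] [72. 44. 67.]
[176. 376.] 44.6 [827.  -72.6] [850.4 -56.2] [838.7 -64.4] [ 68.  93. 154.]
[135. 375.] 44.9 [ 820.2 -122.3] [845.3 -87.3] [ 832.7 -104.8] [38. 52. 88.]
```

View pics/w1.png

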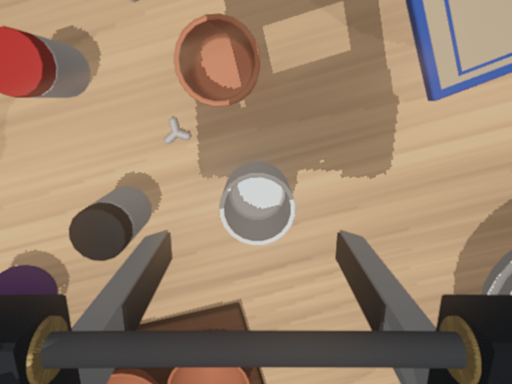

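The wrist view shows the white cup at (257,208) between the open fingers, with the black jar (106,227) clear of them. The depth fit gives (689.3, 55.2), which agrees with the top camera.

>>> {"method": "arm_command", "body": {"rows": [-0.5, 0, -40, 0, 94, 0, 0, -40, 0, 94, 0, 0, -34, 0, 94, 0, 0, 0, 0, 50, 0, 0, 0, 0, 50], "newtons": 15}}

```text
clock: 2.68
eef_pos: [687.5, 57.4, 36.9]
eef_rot: [3.141, 0.003, 2.894]
wrist_force: [-0.2, -0.4, 1.2]
finger_gap: 77.4
```

>>> {"method": "arm_command", "body": {"rows": [0, 0, 0, 0, 50, 0, 0, 0, 0, 50, 0, 0, 0, 0, 50, 0, 0, 0, 0, 50]}}

```text
clock: 3.18
eef_pos: [687.3, 57.0, 35.7]
eef_rot: [3.141, 0.002, 2.894]
wrist_force: [-2.0, 0.4, 6.6]
finger_gap: 59.9
```

>>> {"method": "arm_command", "body": {"rows": [0, 0, 5, 0, 50, 0, 0, 30, 0, 50, 0, 0, 40, 0, 50, -15, 10, 35, 0, 50, -40, 27, 0, 0, 50]}}

```text
clock: 3.8
eef_pos: [632.7, 93.4, 147.0]
eef_rot: [3.14, 0.005, 2.892]
wrist_force: [-0.0, 0.6, -2.7]
finger_gap: 59.3
```

>>> {"method": "arm_command", "body": {"rows": [-48, 32, 0, 0, 50, -48, 32, 0, 0, 50, -48, 32, 0, 0, 50, -44, 28, 0, 0, 50, -30, 18, 0, 0, 50]}}

```text
clock: 4.42
eef_pos: [411.9, 236.7, 144.4]
eef_rot: [3.141, 0.0, 2.895]
wrist_force: [-0.1, 0.4, -1.1]
finger_gap: 60.0
```

>>> {"method": "arm_command", "body": {"rows": [-15, 10, 0, 0, 50, 0, 0, 0, 0, 50, 0, 0, 0, 0, 50]}}

```text
clock: 4.8
eef_pos: [399.6, 245.5, 144.1]
eef_rot: [3.142, 0.0, 2.893]
wrist_force: [0.1, 0.6, -0.4]
finger_gap: 59.9
```

Run:
```python
from h import *
s=manip.read_state(); print(s['eef_pos'],s['wrist_force'],s['finger_gap'])
c=cam('wrist','w2.png'); W=world(c); z=W[...,2]
```

```text
[399.58381145 245.47423458 144.11479227] [ 0.14020013  0.56937676 -0.42514373] 59.94829893174695
```

View pics/w2.png

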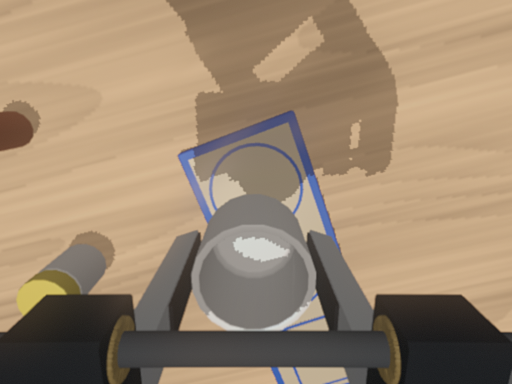

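The cup is held upright, with the blue circle centred near (256,187).

Run:
```python
from h import *
c=cam('wrist'); im=c['image']; hsv=cv2.cvtColor(im,cv2.COLOR_BGR2HSV)
print(ray(c,[(210,187),(302,187),(256,143),(256,187)],12).round(1))
```

```text
[[387.1 206.4  12. ]
 [407.6 287.8  12. ]
 [358.5 256.8  12. ]
 [397.4 247.1  12. ]]
```

>>> {"method": "arm_command", "body": {"rows": [0, 0, -40, 0, 50, 0, 0, -35, 0, 50, 0, 0, -15, 0, 50, 0, 0, -2, 0, 50, 0, 0, 0, 0, 50]}}

```text
clock: 5.52
eef_pos: [399.4, 246.0, 53.0]
eef_rot: [3.141, 0.001, 2.894]
wrist_force: [0.8, 0.0, -2.1]
finger_gap: 59.7
```

>>> {"method": "arm_command", "body": {"rows": [0, 0, -2, 0, 50, 0, 0, -2, 0, 50, 0, 0, -1, 0, 50, 0, 0, 0, 0, 50]}}

```text
clock: 6.02
eef_pos: [398.8, 245.9, 47.6]
eef_rot: [3.141, 0.0, 2.894]
wrist_force: [-2.4, -1.4, 6.6]
finger_gap: 60.0
```

>>> {"method": "arm_command", "body": {"rows": [0, 0, 0, 0, 66, 0, 0, 0, 0, 80, 0, 0, 0, 0, 90, 0, 0, 0, 0, 94, 0, 0, 5, 0, 94]}}

```text
clock: 6.65
eef_pos: [398.6, 245.8, 52.0]
eef_rot: [-3.141, -0.0, 2.894]
wrist_force: [-0.1, 0.9, -0.4]
finger_gap: 93.7
```

>>> {"method": "arm_command", "body": {"rows": [0, 0, 35, 0, 94, 0, 0, 40, 0, 94, 0, -40, 20, 0, 94, 5, -50, 0, 0, 94, 10, -50, 0, 0, 94]}}

```text
clock: 7.28
eef_pos: [413.7, 104.6, 147.8]
eef_rot: [3.141, 0.001, 2.895]
wrist_force: [0.9, 0.1, -0.4]
finger_gap: 94.1
```

>>> {"method": "arm_command", "body": {"rows": [15, -35, -10, 0, 80, 4, -10, -20, 0, 80, 0, 0, 0, 0, 80, 0, 0, 0, 0, 80]}}

```text
clock: 7.78
eef_pos: [432.8, 61.3, 117.8]
eef_rot: [3.141, 0.001, 2.894]
wrist_force: [-0.2, 0.2, 0.6]
finger_gap: 80.0
```

```bash
cat > near.py <<'E'
from h import *
s=manip.read_state(); print(s['eef_pos'].round(1),s['eef_rot'].round(3))
for n in ['wrist','top']:
    c=cam(n); W=world(c); z=W[...,2]; m=((z>30)&(z<100)&(c['z_map']>0)&(W[...,0]<780)&(abs(W[...,1])<360)).astype(np.uint8)
    k,l,st,ce=cv2.connectedComponentsWithStats(m)
    for i in range(1,k):
        if st[i,4]>(200 if n=='wrist' else 20):
            P=W[l==i]; t=np.percentile(P[:,2],90); Q=P[P[:,2]>t-8]; r=cv2.minAreaRect(np.float32(Q[:,:2])); print(n,ce[i].round(),t.round(1),((Q[:,:2].min(0)+Q[:,:2].max(0))/2).round(1),np.round(r[1],1),round(r[2],1),np.median(c['image'][l==i],0))
E
python3 near.py
```

```text
[432.8  61.3 117.8] [3.141e+00 1.000e-03 2.894e+00]
wrist [188.  20.] 51.6 [297.8  51. ] [31.8 23.5] 75.5 [100. 131. 194.]
wrist [134.  41.] 41.6 [299.4  10.9] [31.  30.9] 69.1 [ 98. 129. 193.]
wrist [65. 55.] 61.6 [299.6 -31.3] [31.4 31.8] 11.5 [ 91. 122. 187.]
wrist [480. 106.] 72.1 [400.8 224.1] [20.3 56.4] 87.9 [109. 114. 118.]
wrist [254. 217.] 71.3 [434.2  60.4] [42.5 43.4] 76.5 [101. 136. 154.]
wrist [ 81. 267.] 76.6 [437.1 -74.5] [ 9.2 33.5] 81.3 [ 99. 105. 111.]
wrist [144. 375.] 70.3 [539.2 -60.4] [16.   8.4] 46.9 [30. 34. 92.]
wrist [292. 377.] 60.4 [574.   55.4] [58.1 23.8] 75.7 [42. 58. 98.]
top [138. 121.] 91.1 [772.9 296.8] [13.5 89.7] 0.9 [128.5 137.  149. ]
top [322. 133.] 61.2 [ 733.  -189.8] [55.8 59. ] 76.6 [93.5 39.  81. ]
top [277. 154.] 71.9 [675.5 -66.3] [41.3 42.3] 89.3 [47. 46. 50.]
top [231. 192.] 61.2 [578.4  54. ] [56.2 58.5] 89.4 [ 51.  85. 159.]
top [283. 203.] 72.0 [546.7 -76.5] [40.4 40.8] 87.9 [ 40.  47. 219.]
top [284. 242.] 77.7 [447.1 -78.3] [ 8.  52.6] 80.5 [209.  206.  209.5]
top [155. 263.] 72.9 [400.9 244.3] [56.6 56. ] 89.6 [138. 146. 155.]
top [268. 302.] 62.0 [301.1 -31.3] [29.2 31.1] 88.4 [ 79. 122. 222.]
```

>>> {"method": "arm_command", "body": {"rows": [1, -1, -45, 0, 80, 0, 0, -35, 0, 80, 0, 0, -8, 0, 80, 0, 0, 0, 0, 36, 0, 0, 0, 0, 36]}}

```text
clock: 8.5
eef_pos: [434.5, 60.0, 30.4]
eef_rot: [3.141, 0.002, 2.894]
wrist_force: [-0.3, 0.5, -0.3]
finger_gap: 63.0
```

>>> {"method": "arm_command", "body": {"rows": [0, 0, 0, 0, 36, 0, 0, 0, 0, 36, 0, 0, 0, 0, 36, 0, 0, 0, 0, 36]}}

```text
clock: 9.0
eef_pos: [434.1, 59.9, 29.6]
eef_rot: [3.141, 0.001, 2.894]
wrist_force: [-1.9, 0.4, 6.7]
finger_gap: 43.6
```

>>> {"method": "arm_command", "body": {"rows": [0, 0, 5, 0, 36, 0, 0, 30, 0, 36, 0, 10, 40, 0, 36, 10, 35, 30, 0, 36, 15, 50, 0, 0, 36]}}

```text
clock: 9.62
eef_pos: [460.0, 155.7, 136.8]
eef_rot: [3.14, 0.004, 2.892]
wrist_force: [1.2, -0.8, -1.7]
finger_gap: 44.2
```

>>> {"method": "arm_command", "body": {"rows": [15, 50, 0, 0, 36, 13, 37, 0, 0, 36, 7, 15, 0, 0, 36, 0, 0, 0, 0, 36, 0, 0, 0, 0, 36]}}

```text
clock: 10.25
eef_pos: [493.4, 256.1, 134.0]
eef_rot: [-3.141, -0.0, 2.893]
wrist_force: [-0.5, -0.1, -0.0]
finger_gap: 43.6
```

>>> {"method": "arm_command", "body": {"rows": [0, 0, -40, 0, 36, 0, 0, -35, 0, 36, 0, 0, -12, 0, 36, 0, 0, 0, 0, 36, 0, 0, 0, 0, 36]}}

```text
clock: 10.88
eef_pos: [494.4, 257.0, 48.5]
eef_rot: [3.14, 0.002, 2.894]
wrist_force: [-0.5, -0.1, -1.6]
finger_gap: 43.9
```

Run:
```python
from h import *
c=cam('wrist','w3.png')
```

```text
(no output)
```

View pics/w3.png

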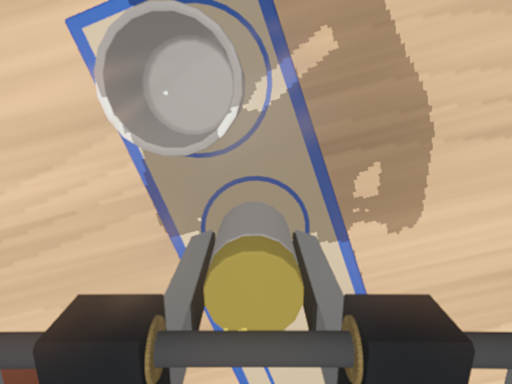

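The jar hovers over the small circle (255,225), and the white cup stands inside its own circle at upper left. I'll lower it gently.

>>> {"method": "arm_command", "body": {"rows": [0, 0, -3, 0, 36, 0, 0, -2, 0, 36, 0, 0, -1, 0, 36, 0, 0, -0.5, 0, 36, 0, 0, 0, 0, 36]}}

```text
clock: 11.55
eef_pos: [493.8, 256.9, 41.6]
eef_rot: [3.142, 0.0, 2.894]
wrist_force: [-5.7, -3.1, 13.3]
finger_gap: 43.9
```

>>> {"method": "arm_command", "body": {"rows": [0, 0, 0, 0, 48, 0, 0, 0, 0, 60, 0, 0, 0, 0, 74, 0, 0, 0, 0, 74, 0, 0, 5, 0, 74]}}

```text
clock: 12.18
eef_pos: [493.5, 256.8, 45.4]
eef_rot: [-3.141, -0.001, 2.894]
wrist_force: [-0.3, -0.2, -0.3]
finger_gap: 74.3
```

>>> {"method": "arm_command", "body": {"rows": [0, 0, 35, 0, 74, 0, 0, 40, 0, 80, 15, -35, 15, 0, 94, 20, -50, 0, 0, 94, 20, -50, 0, 0, 94]}}

```text
clock: 12.8
eef_pos: [549.2, 120.5, 136.3]
eef_rot: [3.141, 0.001, 2.894]
wrist_force: [-0.2, -0.2, -0.0]
finger_gap: 93.7
```

>>> {"method": "arm_command", "body": {"rows": [20, -45, 0, 0, 94, 10, -23, -15, 0, 94, 0, 0, 0, 0, 94, 0, 0, 0, 0, 94]}}

```text
clock: 13.3
eef_pos: [578.6, 54.6, 121.1]
eef_rot: [3.141, 0.0, 2.894]
wrist_force: [-0.4, -0.8, 0.4]
finger_gap: 93.8
```

```bash
python3 near.py | grep -v ' 3[0-9]\. '
```

```text
[578.6  54.6 121.1] [3.141 0.    2.894]
wrist [496.  26.] 56.7 [495.7 236.5] [27.5  5.9] 6.9 [109. 112. 116.]
wrist [18. 78.] 66.8 [453.1 -74.7] [ 2.8 44.1] 79.9 [ 96. 101. 105.]
wrist [255. 214.] 60.9 [578.1  54.9] [59.  59.1] 24.3 [ 57.  77. 116.]
wrist [ 68. 215.] 71.3 [546.9 -76.6] [43.3 43.4] 1.2 [ 63.  72. 184.]
wrist [154. 324.] 47.5 [660.6 -56.5] [22.3  4.6] 56.3 [108. 112. 116.]
top [137. 121.] 91.6 [772.9 297.5] [92.6 13.8] 89.7 [138. 147. 160.]
top [322. 133.] 61.5 [ 732.9 -189.3] [56.2 58. ] 48.6 [100.  42.  87.]
top [277. 154.] 71.8 [675.7 -66.4] [42.1 42. ] 2.2 [51. 51. 54.]
top [283. 203.] 72.1 [546.6 -76.6] [40.4 41.3] 88.2 [ 43.  51. 228.]
top [152. 227.] 83.6 [493.7 254.9] [40.2 42.7] 84.7 [  0. 201. 232.]
top [285. 242.] 77.8 [447.  -78.3] [ 8.3 52.6] 80.6 [221. 220. 222.]
top [155. 263.] 73.2 [401.  244.1] [57.3 56. ] 88.8 [147.  156.  164.5]
```

Both blue-board pieces are standing well (jar 493.7,254.9; cup 401,244). Next, the terracotta cup.

>>> {"method": "arm_command", "body": {"rows": [-0.5, 0.5, -45, 0, 94, 0, 0, -30, 0, 94, 0, 0, -11, 0, 94, 0, 0, 0, 0, 50, 0, 0, 0, 0, 50]}}

```text
clock: 14.02
eef_pos: [578.9, 54.6, 36.0]
eef_rot: [3.141, 0.002, 2.894]
wrist_force: [-0.2, 0.8, -0.4]
finger_gap: 77.1
```

>>> {"method": "arm_command", "body": {"rows": [0, 0, 0, 0, 50, 0, 0, 0, 0, 50, 0, 0, 0, 0, 50, 0, 0, 0, 0, 50]}}

```text
clock: 14.52
eef_pos: [578.6, 54.4, 35.3]
eef_rot: [3.141, 0.001, 2.894]
wrist_force: [-2.0, 0.1, 7.1]
finger_gap: 59.6
```

>>> {"method": "arm_command", "body": {"rows": [0, 0, 5, 0, 50, 0, 0, 30, 0, 50, 0, 0, 40, 0, 50, -10, -20, 35, 0, 50, -20, -40, 0, 0, 50]}}

```text
clock: 15.15
eef_pos: [549.1, -5.7, 147.3]
eef_rot: [3.141, 0.005, 2.896]
wrist_force: [1.1, -0.8, -2.2]
finger_gap: 59.5
```

>>> {"method": "arm_command", "body": {"rows": [-26, -50, 0, 0, 50, -26, -50, 0, 0, 50, -26, -50, 0, 0, 50, -26, -50, 0, 0, 50, -25, -50, 0, 0, 50]}}

```text
clock: 15.78
eef_pos: [418.1, -257.1, 144.8]
eef_rot: [-3.141, 0.0, 2.894]
wrist_force: [0.8, -0.6, -1.2]
finger_gap: 59.7
```

>>> {"method": "arm_command", "body": {"rows": [-15, -30, 0, 0, 50, -8, -14, 0, 0, 50, 0, 0, 0, 0, 50, 0, 0, 0, 0, 50]}}

```text
clock: 16.27
eef_pos: [396.8, -298.7, 144.5]
eef_rot: [3.141, -0.0, 2.895]
wrist_force: [0.1, 1.0, -0.8]
finger_gap: 59.1
```

Run:
```python
from h import *
s=manip.read_state(); print(s['joints'].round(2),s['finger_gap'])
c=cam('wrist','w4.png')
```

```text
[-0.72  0.26  1.75  0.    1.13 -2.04] 59.12388446866237
```

View pics/w4.png

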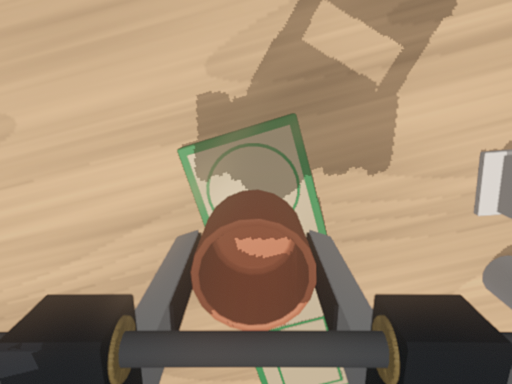

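The terracotta cup is held upright over the green circle, centred near (254,187). I'll check the circle by ray, then lower.

Run:
```python
from h import *
c=cam('wrist')
p=ray(c,[(208,187),(300,187),(253,144),(180,152),(295,115)],12).round(1); print(p); d=p[4]-p[3]; print(np.degrees(np.arctan2(-d[0],d[1])))
```

```text
[[ 384.  -339.5   12. ]
 [ 404.5 -257.9   12. ]
 [ 356.  -290.    12. ]
 [ 347.2 -354.6   12. ]
 [ 340.7 -248.9   12. ]]
3.518960991822102
```

>>> {"method": "arm_command", "body": {"rows": [0, 0, -40, 0, 50, 0, 0, -35, 0, 50, 0, 0, -15, 0, 50, 0, 0, -2, 0, 50, 0, 0, 0, 0, 50]}}

```text
clock: 17.0
eef_pos: [396.8, -299.9, 53.6]
eef_rot: [-3.141, 0.001, 2.894]
wrist_force: [-0.6, -0.4, -1.4]
finger_gap: 59.3
```

>>> {"method": "arm_command", "body": {"rows": [0, 0, -2, 0, 50, 0, 0, -2, 0, 50, 0, 0, -1, 0, 50, 0, 0, 0, 0, 50]}}

```text
clock: 17.5
eef_pos: [396.2, -299.7, 47.5]
eef_rot: [3.142, -0.0, 2.894]
wrist_force: [0.7, -0.1, -1.1]
finger_gap: 59.2
```

>>> {"method": "arm_command", "body": {"rows": [0, 0, -0.5, 0, 50, 0, 0, -0.5, 0, 50, 0, 0, 0, 0, 50]}}

```text
clock: 17.88
eef_pos: [396.3, -299.7, 47.2]
eef_rot: [-3.141, 0.0, 2.894]
wrist_force: [-3.7, 2.2, 8.7]
finger_gap: 59.6
```

>>> {"method": "arm_command", "body": {"rows": [0, 0, 0, 0, 66, 0, 0, 0, 0, 80, 0, 0, 0, 0, 90, 0, 0, 0, 0, 94, 0, 0, 5, 0, 94]}}

```text
clock: 18.5
eef_pos: [396.1, -299.6, 51.5]
eef_rot: [3.141, -0.001, 2.894]
wrist_force: [-0.3, 0.1, -0.0]
finger_gap: 93.8
```

>>> {"method": "arm_command", "body": {"rows": [0, 0, 35, 0, 94, 0, 0, 45, 0, 94, 20, 30, 10, 0, 94, 32, 48, 0, 0, 80, 32, 48, 0, 0, 80]}}

```text
clock: 19.12
eef_pos: [481.0, -172.4, 142.3]
eef_rot: [-3.141, 0.001, 2.893]
wrist_force: [0.7, -1.4, -0.0]
finger_gap: 80.8
```

>>> {"method": "arm_command", "body": {"rows": [32, 48, 0, 0, 80, 26, 38, 0, 0, 80, 8, 11, -22, 0, 80, 0, 0, 0, 0, 80, 0, 0, 0, 0, 80]}}

```text
clock: 19.75
eef_pos: [546.1, -77.3, 120.3]
eef_rot: [-3.142, 0.0, 2.893]
wrist_force: [0.0, -0.4, 0.3]
finger_gap: 80.1
```

```bash
python3 near.py | grep -v ' 3[0-9]\. '
```

```text
[546.1 -77.3 120.3] [-3.142  0.     2.893]
wrist [217.  70.] 77.4 [447.6 -77.1] [ 8.2 54. ] 80.3 [195. 202. 203.]
wrist [256. 215.] 71.2 [546.7 -76.9] [43.1 42.7] 18.2 [ 65.  75. 133.]
wrist [302. 323.] 47.6 [659.8 -64.3] [34.   9.3] 76.9 [107. 112. 117.]
top [137. 121.] 91.8 [772.8 297.3] [13.3 91.2] 0.2 [138. 146. 160.]
top [322. 133.] 61.2 [ 733.9 -189.7] [56.4 58.4] 55.0 [101.5  43.5  88. ]
top [152. 227.] 83.4 [494.  254.8] [39.6 42.9] 88.2 [  0. 202. 232.]
top [375. 259.] 72.8 [ 397.7 -300.2] [59.2 57.8] 24.0 [ 48.   75.  140.5]
top [155. 263.] 72.7 [400.9 244.2] [57.  56.1] 89.2 [148. 157. 165.]
```

>>> {"method": "arm_command", "body": {"rows": [0.5, 0.5, -45, 0, 80, 0, 0, -35, 0, 80, 0, 0, -10, 0, 80, 0, 0, 0, 0, 36, 0, 0, 0, 0, 36]}}

```text
clock: 20.48
eef_pos: [547.5, -76.5, 31.2]
eef_rot: [3.142, 0.002, 2.894]
wrist_force: [-1.4, -0.3, 0.2]
finger_gap: 63.4
```

>>> {"method": "arm_command", "body": {"rows": [0, 0, 0, 0, 36, 0, 0, 0, 0, 36, 0, 0, 0, 0, 36, 0, 0, 0, 0, 36]}}

```text
clock: 20.98
eef_pos: [547.0, -76.2, 30.2]
eef_rot: [-3.142, 0.001, 2.894]
wrist_force: [-2.0, 0.6, 6.3]
finger_gap: 44.1
```

>>> {"method": "arm_command", "body": {"rows": [0, 0, 5, 0, 36, 0, 0, 30, 0, 36, 0, -5, 40, 0, 36, -10, -35, 30, 0, 36, -13, -52, 0, 0, 36]}}

```text
clock: 21.6
eef_pos: [524.5, -168.7, 137.2]
eef_rot: [-3.141, 0.004, 2.896]
wrist_force: [0.2, -0.2, -0.7]
finger_gap: 43.9
```

>>> {"method": "arm_command", "body": {"rows": [-13, -52, 0, 0, 36, -13, -52, 0, 0, 36, -8, -23, 0, 0, 36, 0, 0, 0, 0, 36, 0, 0, 0, 0, 36]}}

```text
clock: 22.22
eef_pos: [489.9, -294.3, 134.5]
eef_rot: [3.141, -0.0, 2.894]
wrist_force: [-0.3, 0.2, -0.7]
finger_gap: 43.7
```

>>> {"method": "arm_command", "body": {"rows": [0, 0, -40, 0, 36, 0, 0, -35, 0, 36, 0, 0, -12, 0, 36, 0, 0, 0, 0, 36, 0, 0, 0, 0, 36]}}

```text
clock: 22.85
eef_pos: [490.5, -295.3, 49.0]
eef_rot: [-3.141, 0.002, 2.894]
wrist_force: [0.3, 0.5, -1.7]
finger_gap: 44.0
```

Run:
```python
from h import *
c=cam('wrist','w5.png')
```

```text
(no output)
```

View pics/w5.png

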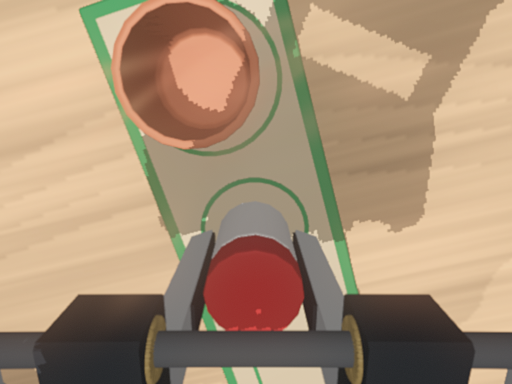

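The red jar hovers centred over the small circle (254,225), and the terracotta cup stands inside its circle. Lowering.

>>> {"method": "arm_command", "body": {"rows": [0, 0, -3, 0, 36, 0, 0, -2, 0, 36, 0, 0, -1, 0, 36, 0, 0, -0.5, 0, 36, 0, 0, 0, 0, 36]}}

```text
clock: 23.52
eef_pos: [489.8, -295.2, 42.1]
eef_rot: [-3.141, 0.0, 2.894]
wrist_force: [-5.5, 4.1, 12.3]
finger_gap: 43.3
```

>>> {"method": "arm_command", "body": {"rows": [0, 0, 0, 0, 48, 0, 0, 0, 0, 60, 0, 0, 0, 0, 74, 0, 0, 0, 0, 74, 0, 0, 5, 0, 74]}}

```text
clock: 24.15
eef_pos: [489.5, -295.0, 45.9]
eef_rot: [3.141, -0.001, 2.894]
wrist_force: [-0.7, 0.4, -0.1]
finger_gap: 73.6
```

>>> {"method": "arm_command", "body": {"rows": [0, 0, 35, 0, 74, 0, 0, 45, 0, 74, -8, 38, 15, 4.5, 60, -10, 52, 0, 0, 50, -10, 52, 0, 0, 50]}}

```text
clock: 24.78
eef_pos: [461.3, -151.8, 141.6]
eef_rot: [-3.141, 0.001, 2.972]
wrist_force: [0.6, 0.2, 0.1]
finger_gap: 50.6
```

>>> {"method": "arm_command", "body": {"rows": [-10, 52, 0, 0, 50, -4.5, 24, -20, 0, 50, 0, 0, 0, 0, 50, 0, 0, 0, 0, 50]}}

```text
clock: 25.28
eef_pos: [447.7, -77.8, 121.7]
eef_rot: [-3.141, 0.001, 2.972]
wrist_force: [0.6, -0.5, 0.1]
finger_gap: 50.1
```

```bash
python3 near.py | grep -v ' 3[0-9]\. '
```

```text
[447.7 -77.8 121.7] [-3.141e+00  1.000e-03  2.972e+00]
wrist [286.   4.] 51.8 [313.4 -33.2] [17.2  2.8] 79.7 [39. 54. 87.]
wrist [256. 214.] 77.3 [447.2 -76.9] [ 7.9 53.8] 80.6 [140. 147. 153.]
wrist [ 15. 296.] 66.7 [ 493.1 -279.8] [ 9.5 34.2] 79.2 [ 97. 101. 105.]
top [137. 121.] 91.5 [772.7 296.5] [14.  89.8] 0.1 [134. 142. 154.]
top [322. 133.] 61.1 [ 733.2 -189.4] [56.3 57.8] 45.4 [96. 41. 83.]
top [277. 154.] 71.9 [676.  -66.3] [41.2 41.2] 87.8 [48.  48.  51.5]
top [370. 223.] 84.1 [ 489.6 -295.5] [42.5 42.9] 0.7 [ 41.  49. 220.]
top [152. 227.] 83.8 [493.7 254.7] [40.8 41.5] 41.9 [  0. 193. 226.]
top [375. 259.] 72.7 [ 397.8 -300.4] [59.1 58.1] 31.9 [ 44.  72. 135.]
top [155. 263.] 72.8 [400.9 244.4] [58.2 56.1] 89.4 [142. 150. 160.]
top [234. 305.] 52.1 [296.4  51.8] [29.5 29.3] 88.2 [ 44.  72. 139.]
```

>>> {"method": "arm_command", "body": {"rows": [-0.5, 0.8, -40, 0, 50, 0, 0, -30, 0, 50, 0, 0, -13, 0, 50, 0, 0, 0, 0, 2, 0, 0, 0, 0, 2], "newtons": 20}}

```text
clock: 26.0
eef_pos: [447.4, -76.7, 39.1]
eef_rot: [-3.141, 0.002, 2.972]
wrist_force: [0.4, 0.2, -0.1]
finger_gap: 33.7
```

>>> {"method": "arm_command", "body": {"rows": [0, 0, 0, 0, 2, 0, 0, 0, 0, 2, 0, 0, 0, 0, 2, 0, 0, 0, 0, 2, 0, 0, 0, 0, 2]}}

```text
clock: 26.62
eef_pos: [446.8, -76.4, 38.3]
eef_rot: [-3.142, 0.0, 2.972]
wrist_force: [-1.9, 0.9, 5.7]
finger_gap: 7.8
```

>>> {"method": "arm_command", "body": {"rows": [0, 0, 5, 0, 2, 0, 0, 30, 0, 2, 0, 0, 40, 0, 2, 15, -25, 32, 0, 2, 27, -42, 0, 3, 2]}}

```text
clock: 27.25
eef_pos: [490.1, -143.9, 148.1]
eef_rot: [-3.141, 0.005, 3.027]
wrist_force: [0.4, 0.4, -1.2]
finger_gap: 8.1
```

>>> {"method": "arm_command", "body": {"rows": [29, -44, 0, 4, 2, 29, -44, 0, 3.5, 2, 26, -40, 0, 2, 2, 13, -18.5, 0, 0, 2, 0, 0, 0, 0, 2]}}

```text
clock: 27.88
eef_pos: [585.7, -290.7, 144.2]
eef_rot: [3.141, -0.001, -3.094]
wrist_force: [-1.1, 0.5, -1.3]
finger_gap: 7.8
```

>>> {"method": "arm_command", "body": {"rows": [0, 0, -20, 0, 2, 0, 0, -20, 0, 2, 0, 0, 0, 0, 2, 0, 0, 0, 0, 2]}}

```text
clock: 28.38
eef_pos: [585.8, -289.7, 105.4]
eef_rot: [-3.141, 0.0, -3.092]
wrist_force: [-0.1, 0.0, -0.8]
finger_gap: 7.8
```

Run:
```python
from h import *
s=manip.read_state(); print(s['eef_pos'],s['eef_rot'],s['finger_gap'],s['joints'].round(2))
c=cam('wrist','w6.png')
```

```text
[ 585.83736529 -289.6746061   105.35232964] [-3.14145005e+00  2.76604721e-04 -3.09246945e+00] 7.760840896361559 [-0.52  0.63  1.31  0.    1.2  -2.14]
```

View pics/w6.png

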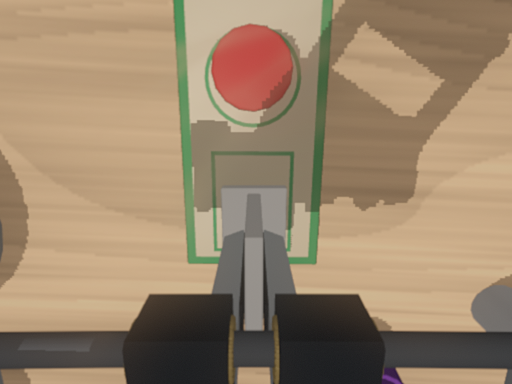

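The tile hangs over the green rectangle (corners at 212,153 / 293,153 / 291,250 / 215,250), aligned with it. I'll ray-check the centre.

Run:
```python
from h import *
c=cam('wrist')
p=ray(c,[(212,153),(293,153),(291,250),(215,250)],12)[:,:2]; print(p.round(1),p.mean(0)); d=p[3]-p[0]; print(np.degrees(np.arctan2(d[1],d[0])), np.linalg.norm(d)); d=p[2]-p[1];print(np.degrees(np.arctan2(d[1],d[0])))
```

```text
[[ 547.5 -324.9]
 [ 544.4 -262.3]
 [ 626.2 -257.2]
 [ 629.4 -321. ]] [ 586.85841885 -291.35996017]
2.677286692529465 81.99739379454049
3.541965568256541
```

>>> {"method": "arm_command", "body": {"rows": [0, 0, -30, 0, 2, 0, 0, -16, 0, 2, 0, 0, -3, 0, 2, 0, 0, 0, 0, 2, 0, 0, 0, 0, 2]}}

```text
clock: 29.1
eef_pos: [586.1, -290.1, 57.1]
eef_rot: [-3.141, 0.001, -3.093]
wrist_force: [0.4, 0.6, -1.7]
finger_gap: 7.9
```

Centre (586.9, −291.4) and angle about 3° match the tool pose. Lowering the last 7 mm, shifting 1 mm in y.

>>> {"method": "arm_command", "body": {"rows": [0.5, -1, -3, 0, 2, 0, 0, -2, 0, 2, 0, 0, -1, 0, 2, 0, 0, -0.5, 0, 2, 0, 0, 0, 0, 2]}}

```text
clock: 29.72
eef_pos: [586.3, -290.9, 50.4]
eef_rot: [-3.141, 0.0, -3.093]
wrist_force: [-3.6, 1.6, 7.3]
finger_gap: 8.1
```

Contact is made at the expected height. Releasing and backing off.

>>> {"method": "arm_command", "body": {"rows": [0, 0, 0, 0, 14, 0, 0, 0, 0, 26, 0, 0, 0, 0, 40, 0, 0, 0, 0, 40, 0, 0, 5, 0, 40]}}

```text
clock: 30.35
eef_pos: [586.0, -290.8, 54.4]
eef_rot: [3.141, -0.001, -3.093]
wrist_force: [-0.4, -0.1, 0.1]
finger_gap: 39.9
```

>>> {"method": "arm_command", "body": {"rows": [0, 0, 40, 0, 40, 0, 0, 45, 0, 40, 0, 20, 40, 0, 60, -30, 50, 10, 0, 80, -35, 50, 0, 0, 94]}}

```text
clock: 30.98
eef_pos: [520.6, -169.7, 190.7]
eef_rot: [-3.141, 0.002, -3.093]
wrist_force: [0.9, -0.7, -0.6]
finger_gap: 66.4
```

>>> {"method": "arm_command", "body": {"rows": [-40, 45, 0, 0, 94, -40, 45, 0, 0, 94, -30, 45, 0, 0, 94, 0, 0, 0, 0, 94, 0, 0, 0, 0, 94]}}

```text
clock: 31.6
eef_pos: [411.8, -36.2, 190.1]
eef_rot: [-3.141, 0.001, -3.092]
wrist_force: [-0.7, -0.5, -0.3]
finger_gap: 94.3
```

```bash
python3 near.py | grep top
python3 - <<'E'
from h import *
a=cam('top')['image'][120:300,120:400]; b=cam('side')['image']
cv2.imwrite('pics/fin.png',cv2.resize(a,None,fx=2.8,fy=2.8)); cv2.imwrite('pics/fin_side.png',b)
E
```

```text
top [137. 121.] 91.7 [772.6 295.6] [14.6 89.9] 0.1 [131. 138. 151.]
top [322. 133.] 61.4 [ 733.2 -189.5] [56.4 57.4] 48.3 [94.5 40.  81. ]
top [277. 154.] 71.7 [675.6 -66.3] [41.4 41.9] 87.9 [47. 47. 50.]
top [366. 185.] 89.1 [ 587.5 -291.3] [54.7  9.5] 4.2 [101.  105.5 114. ]
top [370. 223.] 83.8 [ 489.6 -295.4] [42.3 42.6] 89.3 [ 40.  48. 218.]
top [152. 227.] 83.8 [493.4 255.2] [42.1 39.6] 0.1 [  0. 190. 224.]
top [375. 259.] 73.2 [ 397.7 -300.3] [59.5 57.6] 11.5 [ 44.  71. 132.]
top [155. 263.] 73.1 [401. 244.] [56.6 56.5] 15.6 [140. 147. 156.]
top [230. 302.] 51.9 [301.6  61.5] [ 7.3 21. ] 49.7 [ 68.5 107.5 193. ]
```

View pics/fin.png

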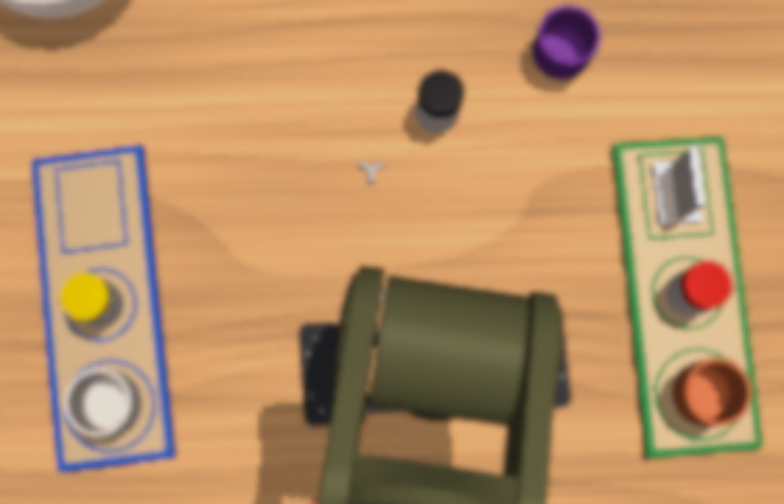

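View pics/fin_side.png

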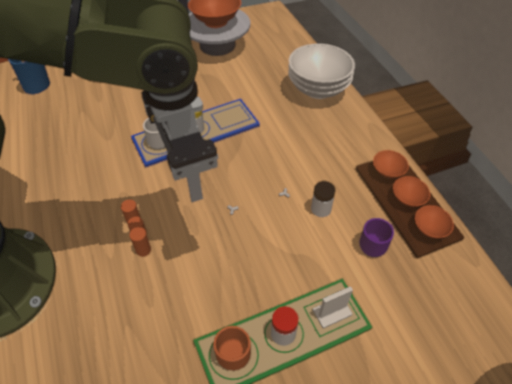

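The last two views show all five pieces upright within their outlines. The blue rectangle is empty, and the black jar is at (675.6, −66.3), where it started. The gripper is open and clear of everything.

```bash
python3 -c "
from cell import manip; print(manip.sign_off())"
```

```text
the job is handed in; nothing more can be done
None
```

Both kits are made up and the job is handed in, with the clock at about 32 s of the 128 s allowed. I placed them in the order asked: on the blue board the white cup and yellow-capped jar, then on the green board the terracotta cup, red-capped jar and tile. I lowered each piece until it made light contact (wrist force up to about 13 N) before letting go.

- **Positions:** the last top-camera check put every piece within about 2–3 mm of its outline's centre, and the tile wall within about 1–2° of the board's direction.
- **The rest:** the black-capped jar is where it was, the blue rectangle is empty, and the open gripper touches nothing.
- **Disagreements:** the top and wrist cameras differed by 1–3 mm on the outline positions, against 9–10 mm of clearance. On the white cup, the arm stopped about 3 mm from the commanded pose. I used the measured pose to set it down. No check failed.

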